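# Pack two finished stones into a fitted case

## Robot

A 6-joint arm with a two-finger parallel gripper is mounted at the origin on the work surface. World frame = base frame: x ahead of the robot, y to its left, z up, the work surface at z = 0. Lengths are in m, angles in rad, forces in N, time in s.
With the tool pointing down it reaches from about 0.25 to 0.725 m from the base axis. Payload 4 kg.
Tool frame: the origin (TCP) lies at the very end of the fingers, on their centre line; the grasp point (between the pads) lies 19 mm behind it; z points along the fingers, y is the direction in which the jaws open and shut (so a half turn about z gives the same grasp; the last joint's range is limited). The gripper opens to 85 mm and grips with 20 to 120 N. Pads are 22 mm wide; open, the fingers measure 114 mm over their backs; the gripper's body (76 mm by 85 mm) begins 54 mm behind the grasp point. The pads swing forward as they close: fully open they stand 13 mm farther back than shut.
Start: joints at [-1.233, 0.241, 0.005, 1.335, 0, 1.571], TCP at [0.166, -0.472, 0.231] pointing down, gripper open.
Joint ranges: [-2.72, 2.72], [-1.05, 1.87], [-1.09, 1.28], [-1.99, 2.15], [-1.42, 1.44], [-3.14, 3.14]. Speed limits (rad/s): [2.79, 2.79, 3.14, 3.14, 3.14, 3.14].

## Interface

Orientations are given as a unit quaternion [x, y, z, w].
In Python, from bench import readout, cams, ticket gives the robot as it stands.
- The arm moves only by the tool arm_command, never from a script. Its argument "moves" is a list of rows, each a list of 4 numbers: the shift along the tool's x, y, z in m, then the turn about the tool's z in rad. A call has 1 to 10 rows; each row shifts and turns the commanded pose from where the row before left it, along the tool's axes as they then stand; what a row does not reach is not made up. A row lasts 1/10 s, in which the tool goes at most 50 mm and 8.59 degrees, less where a joint would pass 70% of its speed; a pose out of reach is approached as far as the arm can. A call is refused whole if a number of a shift passes 0.05 or a number of a turn 0.15, either way. A call with a gripper value outside its range is refused whole. "hand" is the finger opening in m, from 0 to 0.0854, set as the call begins (left out, the last holds). The fingers move at their own pace and stop on an object; "grip_force" is the grip in N (left out, the last holds). Time passes only in rows, so rows that do not move let the fingers close. It gives the time, the measured TCP pose, the force and the opening at its end, in the units of the state.
- readout.observe(): the state, without advancing time (a new reading comes with each control period).
- cams.read_camera(name): name is "side" or "top"; returns the picture (400x640x3 uint8, red, green, blue); there is no depth.
- cams.camera_info(name): a dict with "fx", "fy", "cx", "cy" (pixels), "xyz" and "orientation" of the camera in the world. Camera axes: x right, y down, z forward; pixel columns grow to the right and rows downward; lengths in m; the calibration is good to about 2 mm. A picture is of the moment at which its call begins. camera_info takes no time and is no camera call.
- ticket.close_job(): hands the job in, once; it reports no verdict.
The state is a dict: "time_s": time; "joint_pos": joint angles; "dq": joint speeds; "effort": joint torques, N m; "eef_pos": TCP position; "tool_rot": TCP orientation; "force": force on the tool from outside, world axes, zero at the start; "ft_torque": the same for the moment, N m; "opening": finger opening in m.
Only numpy, scipy, OpenCV 4.12 (cv2) and the standard library are available. Lean on these libraries where they do the work, as an engineer would, in place of code of your own. Each camera call takes 0.05 s, during which the arm holds its last target. There are 200 camera calls.

## Task

Pack the presentation case: put the two loose gilt-lined black stones lying on the bench, the round one and the rectangular one, into the wooden nests that match their shapes, so that each lies flat, boss up and fully home on the felt. Set the stones down, do not let them drop, and leave the square stone in its nest and everything else on the bench where it is.

Things in the scene. Friction and masses are not known exactly. Their poses are not given: they have to be found in the camera images.
- round_stone: Loose round stone, near-black slate, gilt (brass) rings: a disc 70 mm across and 16 mm thick, its foot chamfered 5 mm, with a round boss 36 mm across and 16 mm high on top (32 mm in all), 0.2 kg. Starts flat on the bench, boss up. Origin: centre of the underside; z points up through the boss. Brittle: a fall over 10 mm is a drop.
- rect_stone: Loose rectangular stone, near-black slate, gilt lines: a slab 90 mm (x) by 56 mm (y) and 16 mm thick, its foot chamfered 5 mm, with a rectangular boss 56 mm (x) by 30 mm (y) and 16 mm high centred on top (32 mm in all), 0.3 kg. Starts flat on the bench, boss up. Origin: centre of the underside; z points up through the boss. Brittle: a fall over 10 mm is a drop.
- square_stone: Finished square stone already lying in its nest, to be left there: near-black, gilt-lined slab 54 by 54 by 16 mm with a 28 by 28 mm boss 16 mm high. Origin: centre of the underside.
- case: The presentation case, fixed: an open black lacquered tray 124 mm (x) by 268 mm (y) outside, rim 24 mm above the bench with a gilt line, holding three pale beech nest blocks side by side along its y, 85 mm from centre to centre, in any order; the blocks' tops are 23 mm above the bench. Origin: centre of the underside, at bench height.
- round_nest (a point): Centre of the red felt floor of the round pocket, 11 mm above the bench: 75 mm across, 12 mm deep, straight walls. z up; axes parallel to the case's. A seated stone's underside lies at this point, and its disc then stands 4 mm proud of the block.
- rect_nest (a point): Centre of the red felt floor of the rectangular pocket, 11 mm above the bench: 95 mm along this point's x (the case's x) by 61 mm along its y, 12 mm deep, straight walls. z up. A seated stone's underside lies at this point, its slab 4 mm proud of the block.
- square_nest (a point): Centre of the red felt floor of the square pocket (59 by 59 mm, 12 mm deep), 11 mm above the bench, occupied by the square stone.
- large_dish: Bystander: a plain grey unfinished round stone, 96 mm across with a 52 mm boss, 32 mm high, no gilt; too large for any nest. Origin: centre of the underside.
- blank_stone: Bystander: a plain grey unfinished stepped rectangular stone 130 by 85 mm, 32 mm high, on a dark granite slab 150 by 210 by 28 mm. Origin: centre of the underside.
- polishing_block: Bystander: a black hand polishing block 110 by 48 by 30 mm with one sloping end, lying on the bench. Origin: centre of the underside.
- oil_bottle: Bystander: a small amber bottle with black cap, 42 mm across, 85 mm high. Origin: centre of the underside.
- scriber: Bystander: a white pen-like scriber with a steel point, about 130 mm long, 9 mm thick, lying on the bench between the robot and the stones. Origin: centre of the underside of its handle; x towards the point.

How it is judged:
At the end, for the whole second after the job is handed in: Both stones rest released, boss up, in their own nests: within 5 mm of the pocket centre, underside within 2 mm of the felt, tilt under 0.04 rad, the rectangular one within 0.12 rad of its pocket; the square stone still seated likewise (horizontal distance between round_stone and round_nest below 0.005 m and z of round_stone in the frame of round_nest between -0.003 and 0.002 m and angle between each of round_stone, rect_stone, square_stone's own z axis and vertical below 0.04 rad and linear speed of each of round_stone, rect_stone, square_stone below 0.02 m/s and angular speed of each of round_stone, rect_stone, square_stone below 0.2 rad/s and horizontal distance between rect_stone and rect_nest below 0.005 m and z of rect_stone in the frame of rect_nest between -0.003 and 0.002 m and angle between the x axis of rect_stone and the x axis of rect_nest, either way round below 0.12 rad and horizontal distance between square_stone and square_nest below 0.005 m and z of square_stone in the frame of square_nest between -0.003 and 0.002 m and angle between the x axis of square_stone and the x axis of square_nest, either way round below 0.12 rad); the robot touches nothing.
It fails at once if the round stone falls freely (faster than 0.5 m/s, a drop of about 13 mm) or is knocked across the bench (linear speed of round_stone above 0.5 m/s and contact force between the fingers and round_stone below 0.05 N).
It fails at once if the rect stone falls freely (faster than 0.5 m/s, a drop of about 13 mm) or is knocked across the bench (linear speed of rect_stone above 0.5 m/s and contact force between the fingers and rect_stone below 0.05 N).
It fails at once if a bystander (plain round or stepped stone, polishing block, bottle or scriber) is moved more than 20 mm (distance of any of large_dish, blank_stone, polishing_block, oil_bottle, scriber from where it was at the start of the episode above 0.02 m).
It fails at once if the square stone is moved more than 8 mm (distance of square_stone from where it was at the start of the episode above 0.008 m).
It also fails if it takes over 61 s, if anything falls off the work surface, if the arm or the gripper's body presses on something with over 40 N, if the wrist force passes 120 N, or if a joint passes its speed limit or range.

## Working session

There is one attempt and no reset: what is moved stays moved. The work goes in short steps, Python scripts to look and compute and a tool call to move; the robot and the scene stay as the last step left them, time stands still between calls to the robot, and variables do not carry over. Pictures are saved under pics/ and viewed, about 8 in all and at most 12, crops included, and the job is handed in when it is done.

Besides the shell and the picture viewer there is one more tool, called after ">>>" by a JSON object that holds its "api" and its "payload". arm_command: Moves the arm, as the interface text tells. Its arguments: {"type":"object","properties":{"moves":{"type":"array","items":{"type":"array","items":{"type":"number"}}},"hand":{"type":"number"},"grip_force":{"type":"number"}},"required":["moves"]}

```bash
mkdir -p pics; ls
python3 - <<'E'
from bench import readout,cams
import cv2
print(readout.observe())
for n in("top","side"):
    print(n,cams.camera_info(n)); cv2.imwrite(f"pics/{n}0.png",cams.read_camera(n)[:,:,::-1])
E
```

```text
pics
{'time_s': 0.0, 'joint_pos': array([-1.23301033e+00,  2.41400441e-01,  3.73257268e-03,  1.33520661e+00,
       -1.19419469e-05,  1.57081586e+00]), 'dq': array([-0.0008284 ,  0.001076  , -0.00199979,  0.00078499,  0.00027381,
        0.00089879]), 'effort': array([ 7.17179264e-04, -3.72314322e+01,  2.52410281e+01,  1.69496000e-02,
        1.33082822e-04, -1.02773683e-05]), 'eef_pos': array([ 0.16548701, -0.47115129,  0.23042241]), 'tool_rot': array([ 9.85772556e-01,  1.68081491e-01, -1.80555468e-04, -1.02328560e-03]), 'force': array([-0.20816826, -0.15867363,  0.4094677 ]), 'ft_torque': array([ 0.06228385, -0.04925994,  0.0035804 ]), 'opening': 0.08533906180757675}
top {'fx': 511.55145827956153, 'fy': 511.55145827956153, 'cx': 324.7617639198145, 'cy': 184.72690764643394, 'xyz': array([ 0.30771232, -0.04884823,  1.39552477]), 'orientation': array([ 0.71151762, -0.69801201,  0.05447882, -0.05961509])}
side {'fx': 508.96632474474563, 'fy': 508.96632474474563, 'cx': 319.7079342007886, 'cy': 193.8745168767671, 'xyz': array([0.42896654, 0.84868782, 1.02799481]), 'orientation': array([-0.05079736,  0.92914616, -0.36491164,  0.03076574])}
```

View pics/top0.png

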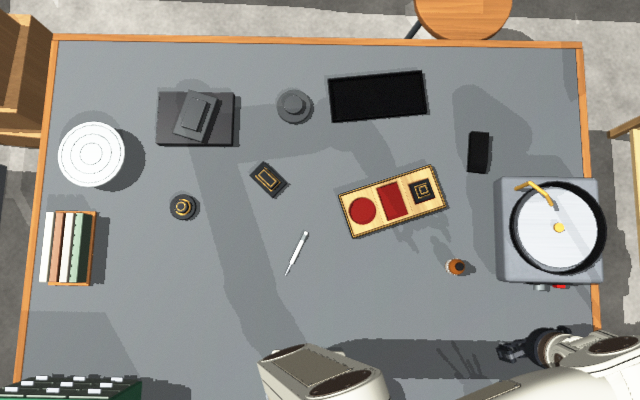

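View pics/side0.png

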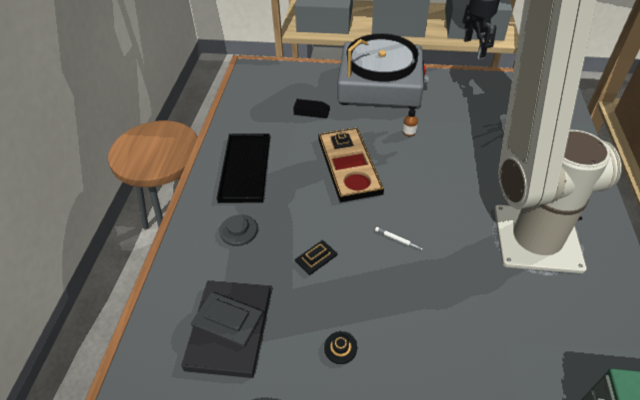

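The top view shows the round stone at about (184,207), the rectangular stone at (268,180), the round pocket at (363,209), the rectangular pocket at (393,200) and the square stone at (422,190). The scriber is at (298,253). The side view agrees.

```bash
cat > h.py <<'E'
import numpy as np,cv2
from scipy.spatial.transform import Rotation as R
from bench import readout,cams
def ray(n,uv,z):
    c=cams.camera_info(n);uv=np.atleast_2d(np.asarray(uv,float))
    d=np.c_[(uv[:,0]-c['cx'])/c['fx'],(uv[:,1]-c['cy'])/c['fy'],np.ones(len(uv))]
    d=R.from_quat(c['orientation']).apply(d)
    return (c['xyz']+d*((z-c['xyz'][2])/d[:,2])[:,None])[:,:2]
def proj(n,p):
    c=cams.camera_info(n);q=R.from_quat(c['orientation']).inv().apply(np.atleast_2d(p)-c['xyz'])
    return np.c_[q[:,0]/q[:,2]*c['fx']+c['cx'],q[:,1]/q[:,2]*c['fy']+c['cy']]
def rect(n,z,img,u0,v0,u1,v1,s):  # crop enlarge
    return cv2.resize(img[v0:v1,u0:u1],None,fx=s,fy=s,interpolation=cv2.INTER_CUBIC)
E
python3 - <<'E'
from h import *
t=cv2.imread('pics/top0.png');s=cv2.imread('pics/side0.png')
a=rect('top',0,t,160,150,460,250,2.6)
b=np.hstack([rect('top',0,s,290,120,390,280,1.8),rect('top',0,t,160,155,300,225,4)[:288]][:1]+[rect('top',0,t,160,155,300,227,4)])
h=np.zeros((b.shape[0],780,3),np.uint8);h[:,:min(780,b.shape[1])]=b[:,:780]
cv2.imwrite('pics/crop0.png',np.vstack([a,h]))
for n,im,W in(('top',t,dict(round=(165,190,205,225),rect=(245,155,295,200),square=(405,170,440,208),red1=(340,190,379,230),red2=(374,175,412,225))),
              ('side',s,dict(round=(320,325,362,365),rect=(290,235,340,277),red1=(335,170,380,192),red2=(328,150,372,170)))):
    hsv=cv2.cvtColor(im,cv2.COLOR_BGR2HSV)
    for k,(u0,v0,u1,v1) in W.items():
        q=hsv[v0:v1,u0:u1].astype(int)
        m=((q[...,0]<8)|(q[...,0]>170))&(q[...,1]>120)&(q[...,2]>60) if 'red' in k else (q[...,0]>8)&(q[...,0]<30)&(q[...,1]>70)&(q[...,2]>70)
        y,x=np.nonzero(m);P=np.c_[x+u0,y+v0]
        for z in((.011,.023) if 'red' in k else (.016,.032)):
            w=(ray(n,P,z)*1000).astype(np.float32);r=cv2.minAreaRect(w)
            print(n,k,z,len(P),'mean',w.mean(0).round(1),'rect',np.round(r[0],1),np.round(r[1],1),round(r[2],1))
E
```

```text
top round 0.016 131 mean [463.5 347.1] rect [463.4 347.6] [39.7 44.7] 66.9
top round 0.032 131 mean [461.6 342.5] rect [461.6 343. ] [39.2 44.1] 66.9
top rect 0.016 201 mean [545.2 122.6] rect [545.2 121.8] [63.  38.8] 46.1
top rect 0.032 201 mean [542.4 120.6] rect [542.5 119.8] [62.3 38.3] 46.1
top square 0.016 965 mean [ 526.6 -300.3] rect [ 527.2 -301.3] [102.1  93.9] 1.1
top square 0.032 965 mean [ 524.  -297.4] rect [ 524.7 -298.4] [100.9  92.8] 1.1
top red1 0.011 557 mean [ 464.3 -139.8] rect [ 469.4 -152.2] [71.7 98. ] 24.4
top red1 0.023 557 mean [ 462.9 -139. ] rect [ 468.  -151.3] [71.1 97.1] 24.4
top red2 0.011 739 mean [ 491.2 -219.1] rect [ 490.8 -220. ] [ 93.  104.4] 79.0
top red2 0.023 739 mean [ 489.6 -217.6] rect [ 489.2 -218.6] [ 92.2 103.5] 79.0
side round 0.016 191 mean [464.  352.2] rect [464. 351.] [42.1 42.6] 49.3
side round 0.032 191 mean [463.5 360.1] rect [463.5 358.8] [41.4 42. ] 49.3
side rect 0.016 178 mean [545.8 119.3] rect [546.  118.4] [65.9 42.2] 47.5
side rect 0.032 178 mean [544.  130.8] rect [544.1 129.9] [64.9 41.5] 47.5
side red1 0.011 308 mean [ 462.3 -145.1] rect [ 461.7 -144.8] [67.1 54.5] 5.6
side red1 0.023 308 mean [ 461.9 -133.4] rect [ 461.3 -133.1] [66.4 53.8] 5.6
side red2 0.011 348 mean [ 490.9 -226.2] rect [ 490.6 -226.3] [89.9 46.8] 19.2
side red2 0.023 348 mean [ 490.2 -213.5] rect [ 489.9 -213.6] [88.8 46.2] 19.2
```

View pics/crop0.png

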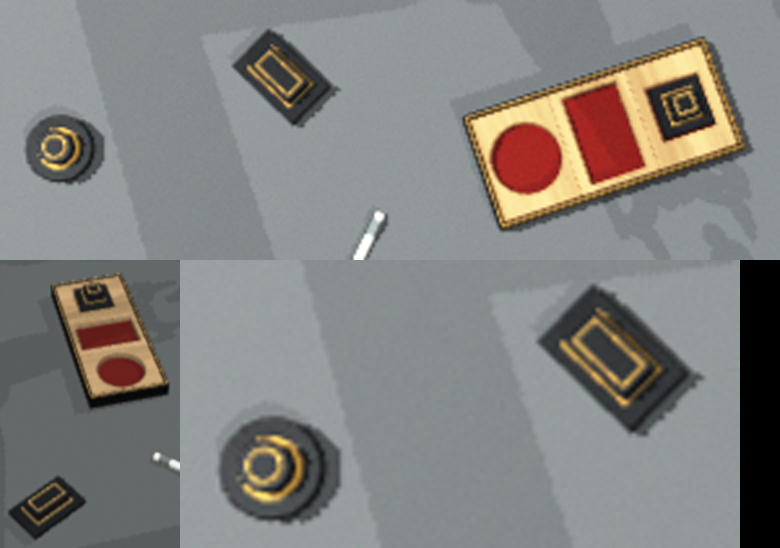

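The crops show the boss-top gilt ring closed on each stone, with its dark inside visible. The nest order is round, rectangle, square. I'll use the ring interiors at z=32 mm and the rim rectangle at z=24 mm.

Run:
```python
from h import *
from scipy import ndimage as nd
ims={n:cv2.imread(f'pics/{n}0.png') for n in('top','side')}
S=8
W={'top':dict(round=(165,190,205,225),rect=(245,155,295,200),square=(410,175,434,205),case=(330,155,455,245)),
 'side':dict(round=(320,325,362,365),rect=(290,235,340,277),case=(312,122,390,205))}
for n,im in ims.items():
  for k,(u0,v0,u1,v1) in W[n].items():
    c=cv2.resize(im[v0:v1,u0:u1],None,fx=S,fy=S,interpolation=cv2.INTER_CUBIC)
    h=cv2.cvtColor(c,cv2.COLOR_BGR2HSV).astype(int)
    px=lambda m:np.argwhere(m)[:,::-1]
    back=lambda p:(p+.5)/S-.5+[u0,v0]
    if k=='case':
        m=(h[...,1]>70)&(h[...,2]>60)&((h[...,0]<30)|(h[...,0]>170))
        l,q=nd.label(m);m=l==1+np.argmax(nd.sum(m,l,range(1,q+1)))
        w=(ray(n,back(px(m)),.024)*1000).astype(np.float32);r=cv2.minAreaRect(w);print(n,k,r)
        red=m&((h[...,0]<8)|(h[...,0]>172))&(h[...,1]>150);l,q=nd.label(red)
        for i in range(1,q+1):
            if (l==i).sum()>3000:
                for z in(.011,.023):
                    w=(ray(n,back(px(l==i)),z)*1000).astype(np.float32);r=cv2.minAreaRect(w);print('  red',z,w.mean(0).round(1),np.round(r[0],1),np.round(r[1],1),round(r[2],1))
        continue
    for th in(70,90):
      m=(h[...,0]>8)&(h[...,0]<30)&(h[...,1]>th)&(h[...,2]>70)
      f=nd.binary_fill_holes(m)&~m;l,q=nd.label(f)
      for i in range(1,q+1):
        if (l==i).sum()>800:
            w=(ray(n,back(px(l==i)),.032)*1000).astype(np.float32);r=cv2.minAreaRect(w)
            print(n,k,th,w.mean(0).round(1),np.round(r[0],1),np.round(r[1],1),round(r[2],1))
```

```text
top round 70 [464.7 350.1] [464.3 350.2] [16.6 16.5] 1.1
top round 90 [464.8 350.2] [464.5 350.4] [17.7 17.1] 3.7
top rect 70 [546.  120.8] [546.  120.7] [40.5 14.8] 46.2
top rect 70 [527.2 105.4] [527.4 110.9] [24.6 43.6] 2.5
top rect 90 [546.1 120.8] [546.1 120.8] [41.3 15.3] 46.2
top square 70 [ 522.  -301.6] [ 521.9 -301.2] [12.8 13.3] 20.3
top square 90 [ 522.  -301.5] [ 521.9 -301.2] [13.3 13.9] 20.3
top case ((491.3369445800781, -218.9151611328125), (125.24491882324219, 269.24456787109375), 19.405620574951172)
  red 0.011 [ 492.1 -220. ] [ 492.4 -220. ] [94.  58.5] 19.6
  red 0.023 [ 490.5 -218.6] [ 490.8 -218.5] [93.1 58. ] 19.6
  red 0.011 [ 463.8 -139.4] [ 463.9 -139.4] [72.4 72. ] 26.0
  red 0.023 [ 462.5 -138.6] [ 462.6 -138.6] [71.8 71.3] 26.0
side round 70 [464.2 348.8] [464.  348.7] [16.9 16.2] 40.6
side round 90 [464.2 348.8] [464.  348.7] [16.9 16.2] 40.6
side rect 70 [545.5 119.8] [545.3 119.7] [40.8 14.8] 47.0
side rect 90 [545.5 119.8] [545.3 119.7] [40.8 14.9] 47.2
side case ((490.6940612792969, -220.14645385742188), (123.935302734375, 270.51123046875), 19.45139503479004)
  red 0.011 [ 490.9 -226. ] [ 490.8 -226.3] [91.1 47.4] 19.8
  red 0.023 [ 490.2 -213.4] [ 490.1 -213.6] [90.  46.8] 19.8
  red 0.011 [ 462.5 -145.3] [ 462.7 -145.7] [63.4 66.9] 58.2
  red 0.023 [ 462.1 -133.5] [ 462.3 -133.9] [62.7 66.1] 58.2
```

Fixes, averaged over both cameras:

| Item | Position (mm) | Yaw |
|---|---|---|
| Round stone | (464.4, 349.4) | – |
| Rectangular stone | (545.8, 120.3) | 46.5° |
| Case / rect nest | (491, -219.5) | 19.4° |
| Round nest | (462.8, -139.3) | – |

I'll start moving, turning first so joint 6 stays in range.

>>> {"api": "arm_command", "payload": {"moves": [[0,0,0,-0.15],[0,0,0,-0.15],[0,0,0,-0.15],[0,0,0,-0.15],[0,0,0,-0.15],[0,0,0,-0.15],[0.03,0,0,0],[0.048,0,0,0],[0.048,0,0,0],[0.048,0,0,0]], "hand": 0.055, "grip_force": 40}}

```text
time_s: 1.1
eef_pos: [0.2225, -0.3055, 0.2307]
tool_rot: [0.815, 0.58, 0.0, -0.001]
force: [1.3, -0.1, -0.0]
opening: 0.055
```

>>> {"api": "arm_command", "payload": {"moves": [[0.048,0,0,0],[0.048,0,0,0],[0.048,0,0,0],[0.048,0,0,0],[0.048,0,0,0],[0.048,0,0,0],[0.048,0,0,0],[0.048,0,0,0],[0.048,0,0,0],[0.048,0,0,0]]}}

```text
time_s: 2.1
eef_pos: [0.3794, 0.1484, 0.2311]
tool_rot: [0.814, 0.581, -0.0, 0.0]
force: [0.5, -0.7, -0.9]
opening: 0.0549
```

```bash
cat >> h.py <<'E'
def to(x,y,z,deg):
    o=readout.observe();r=R.from_quat(o['tool_rot']);X=r.as_matrix()
    yaw=np.degrees(np.arctan2(X[1,0],X[0,0]))
    print('t',round(o['time_s'],2),'pos',o['eef_pos'].round(4),'yaw',yaw.round(2),'tilt',np.degrees(np.arccos(-X[2,2])).round(2),'j6',o['joint_pos'][5].round(2),'F',o['force'].round(1),'open',round(o['opening'],4))
    print('delta tool',(X.T@(np.array([x,y,z])-o['eef_pos'])).round(4),'turn',np.radians(yaw-deg).round(4))
E
python3 -c "
from h import *
to(.4644,.3494,.1,70.9)"
```

```text
t 2.1 pos [0.3794 0.1484 0.2311] yaw 70.97 tilt 0.02 j6 2.28 F [ 0.5 -0.7 -0.9] open 0.0549
delta tool [0.2178 0.0148 0.131 ] turn 0.0013
```

>>> {"api": "arm_command", "payload": {"moves": [[0.045,0.003,0,0],[0.045,0.003,0,0],[0.045,0.003,0.02,0],[0.045,0.003,0.04,0],[0.025,0.0025,0.04,0],[0.0128,0,0.04,0],[0,0,0,0],[0,0,0,0]]}}

```text
time_s: 2.9
eef_pos: [0.4603, 0.3396, 0.0971]
tool_rot: [0.814, 0.58, -0.002, 0.0]
force: [-0.2, 0.0, 0.9]
opening: 0.0549
```

Run:
```python
from h import *
to(.4644,.3494,.017,70.9)
t=cams.read_camera('top')[150:270,120:260,::-1];s=cams.read_camera('side')[270:390,280:420,::-1]
cv2.imwrite('pics/a.png',cv2.resize(np.hstack([t,s]),None,fx=2.8,fy=2.8,interpolation=cv2.INTER_CUBIC))
```

```text
t 2.9 pos [0.4603 0.3396 0.0971] yaw 70.94 tilt 0.23 j6 2.54 F [-0.2  0.   0.9] open 0.0549
delta tool [0.0109 0.0008 0.08  ] turn 0.0007
```

View pics/a.png

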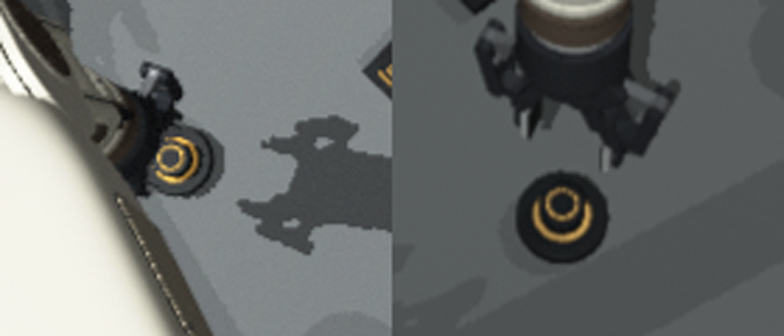

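The gripper hovers about 10 mm short of the round stone (side crop about (562,215)), with the jaws clear on both sides. I'll centre and descend.

>>> {"api": "arm_command", "payload": {"moves": [[0.0055,0.0004,0,0],[0.0055,0.0004,0,0],[0,0,0.02,0],[0,0,0.02,0],[0,0,0.02,0],[0,0,0.008,0],[0,0,0.006,0],[0,0,0.003,0],[0,0,0,0],[0,0,0,0]]}}

```text
time_s: 4.0
eef_pos: [0.4663, 0.3509, 0.022]
tool_rot: [0.815, 0.58, 0.001, -0.0]
force: [-0.6, -0.4, 0.2]
opening: 0.0552
```

```bash
python3 -c "
from h import *
to(.4644,.3494,.017,70.9)"
```

```text
t 4.0 pos [0.4663 0.3509 0.022 ] yaw 70.92 tilt 0.09 j6 2.55 F [-0.6 -0.4  0.2] open 0.0552
delta tool [-0.002  -0.0013  0.005 ] turn 0.0003
```

>>> {"api": "arm_command", "payload": {"moves": [[-0.002,-0.0013,0.002,0],[0,0,0.0025,0],[0,0,0,0],[0,0,0,0]]}}

```text
time_s: 4.4
eef_pos: [0.4638, 0.349, 0.0166]
tool_rot: [0.815, 0.58, -0.0, 0.0]
force: [1.0, -0.1, 0.1]
opening: 0.0551
```

>>> {"api": "arm_command", "payload": {"moves": [[0,0,0,0],[0,0,0,0],[0,0,0,0],[0,0,0,0],[0,0,0,0],[0,0,0,0]], "hand": 0.02, "grip_force": 40}}

```text
time_s: 5.0
eef_pos: [0.4643, 0.3491, 0.017]
tool_rot: [0.815, 0.58, 0.0, 0.0]
force: [-0.2, 0.5, 4.2]
opening: 0.0341
```

```bash
python3 -c "
from h import *
to(.4644,.3494,.017,70.9)"
```

```text
t 5.0 pos [0.4643 0.3491 0.017 ] yaw 70.91 tilt 0.06 j6 2.55 F [-0.2  0.5  4.2] open 0.0341
delta tool [0.0003 0.     0.    ] turn 0.0002
```

>>> {"api": "arm_command", "payload": {"moves": [[0,0,-0.002,0],[0,0,-0.003,0],[0,0,-0.005,0],[0,0,0,0],[0,0,0,0]], "grip_force": 60}}

```text
time_s: 5.5
eef_pos: [0.4638, 0.349, 0.0266]
tool_rot: [0.814, 0.58, -0.0, -0.0]
force: [0.1, 0.1, -2.7]
opening: 0.0337
```

Run:
```python
from h import *
to(.4628,-.1393,.14,70.9)
t=cams.read_camera('top')[150:270,120:260,::-1];s=cams.read_camera('side')[270:390,280:420,::-1]
cv2.imwrite('pics/b.png',cv2.resize(np.hstack([t,s]),None,fx=2.8,fy=2.8,interpolation=cv2.INTER_CUBIC))
```

```text
t 5.5 pos [0.4638 0.349  0.0266] yaw 70.93 tilt 0.01 j6 2.55 F [ 0.1  0.1 -2.7] open 0.0337
delta tool [-0.4619  0.1586 -0.1134] turn 0.0004
```

View pics/b.png

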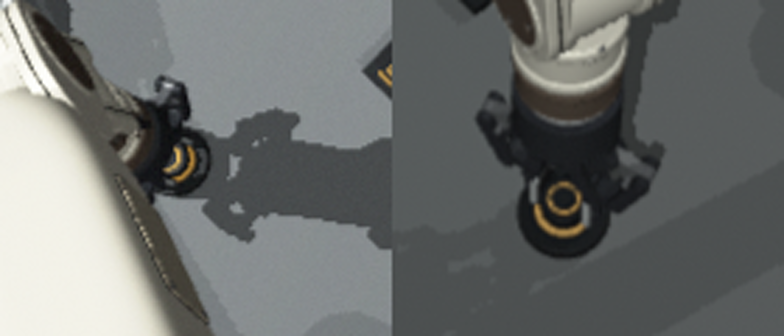

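The stone is clamped and lifted. Fz is about -2.7 N and the boss ring is visible between the pads. Now I'll carry it over.

>>> {"api": "arm_command", "payload": {"moves": [[0,0,-0.02,0],[0,0,-0.04,0],[0,0,-0.04,0],[-0.01,0.0034,-0.01,0],[-0.025,0.0086,0,0],[-0.04,0.0137,0,0],[-0.04,0.0137,0,0],[-0.04,0.0137,0,0],[-0.04,0.0137,0,0],[-0.04,0.0137,0,0]]}}

```text
time_s: 6.6
eef_pos: [0.4618, 0.0984, 0.1356]
tool_rot: [0.815, 0.58, -0.001, -0.0]
force: [1.1, 0.5, -2.3]
opening: 0.0335
```

>>> {"api": "arm_command", "payload": {"moves": [[-0.04,0.0137,0,0],[-0.04,0.0137,0,0],[-0.04,0.0137,0,0],[-0.04,0.0137,0,0],[-0.03,0.0103,0,0],[-0.02,0.0069,0,0],[-0.01,0.0034,0,0],[-0.005,0.0017,0,0],[0,0,0,0],[0,0,0,0]]}}

```text
time_s: 7.6
eef_pos: [0.4623, -0.1363, 0.1364]
tool_rot: [0.814, 0.581, -0.0, -0.0]
force: [0.5, -0.1, -1.4]
opening: 0.0336
```

Run:
```python
from h import *
to(.4628,-.1393,.055,70.9)
```

```text
t 7.6 pos [ 0.4623 -0.1363  0.1364] yaw 70.99 tilt 0.05 j6 1.62 F [ 0.5 -0.1 -1.4] open 0.0336
delta tool [-0.0027  0.0016  0.0814] turn 0.0015
```

>>> {"api": "arm_command", "payload": {"moves": [[-0.0027,0.0016,0.01,0],[0,0,0.03,0],[0,0,0.03,0],[0,0,0.011,0],[0,0,0,0],[0,0,0,0],[0,0,0,0]]}}

```text
time_s: 8.3
eef_pos: [0.4645, -0.1406, 0.057]
tool_rot: [0.814, 0.58, 0.001, 0.001]
force: [0.5, -0.3, -2.6]
opening: 0.0337
```

Run:
```python
from h import *
to(.4628,-.1393,.042,70.9)
T=cams.read_camera('top')[:,:,::-1];S=cams.read_camera('side')[:,:,::-1]
cv2.imwrite('pics/ct.png',T);cv2.imwrite('pics/cs.png',S)
t=T[160:260,310:450];s=S[110:210,290:430]
cv2.imwrite('pics/c.png',cv2.resize(np.vstack([t,s]),None,fx=3,fy=3,interpolation=cv2.INTER_CUBIC))
print(proj('side',[[.4628,-.1393,.011+.054],[.4628,-.1393,.043]]))
```

```text
t 8.3 pos [ 0.4645 -0.1406  0.057 ] yaw 70.94 tilt 0.17 j6 1.61 F [ 0.5 -0.3 -2.6] open 0.0337
delta tool [ 0.0007 -0.0021  0.015 ] turn 0.0006
[[357.1763825  169.37627308]
 [356.90449152 175.14416538]]
```

View pics/c.png

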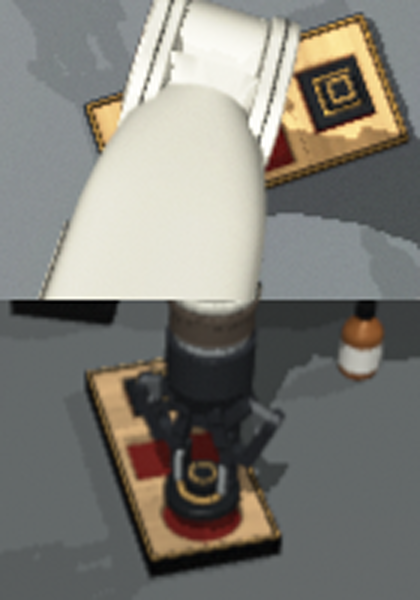

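The top camera is blocked by the arm. The side view shows the held stone over the round pocket with its ring open at about (357,168), so I'll measure it there.

```bash
cat >> h.py <<'E'
from scipy import ndimage as nd
def hole(n,im,u0,v0,u1,v1,z,S=8):
    c=cv2.resize(im[v0:v1,u0:u1],None,fx=S,fy=S,interpolation=cv2.INTER_CUBIC)
    h=cv2.cvtColor(c,cv2.COLOR_BGR2HSV).astype(int)
    for th in(60,80):
      m=(h[...,0]>8)&(h[...,0]<30)&(h[...,1]>th)&(h[...,2]>50)
      f=nd.binary_fill_holes(m)&~m;l,q=nd.label(f)
      for i in range(1,q+1):
        if (l==i).sum()>600:
            p=(np.argwhere(l==i)[:,::-1]+.5)/S-.5+[u0,v0]
            w=(ray(n,p,z)*1000).astype(np.float32);r=cv2.minAreaRect(w)
            print(n,th,p.mean(0).round(1),w.mean(0).round(1),np.round(r[0],1),np.round(r[1],1),round(r[2],1))
E
python3 - <<'E'
from h import *
hole('side',cv2.imread('pics/cs.png'),340,158,375,182,.072)
E
```

```text
side 60 [357.3 167.1] [ 462.8 -141.1] [ 462.8 -140.5] [14.1 12.5] 3.6
side 80 [357.2 167. ] [ 463.  -141.2] [ 462.9 -140.7] [14.5 14.9] 3.6
```

>>> {"api": "arm_command", "payload": {"moves": [[0.001,-0.0014,0,0],[0,0,0.005,0],[0,0,0.005,0],[0,0,0.005,0],[0,0,0.004,0],[0,0,0.003,0],[0,0,0,0],[0,0,0,0]]}}

```text
time_s: 9.2
eef_pos: [0.4621, -0.1389, 0.0335]
tool_rot: [0.815, 0.58, -0.0, -0.0]
force: [-0.0, 0.4, -2.6]
opening: 0.0336
```

Run:
```python
from h import *
to(.4628,-.1393,.028,70.9)
```

```text
t 9.2 pos [ 0.4621 -0.1389  0.0335] yaw 70.92 tilt 0.01 j6 1.61 F [-0.   0.4 -2.6] open 0.0336
delta tool [-0.0001  0.0008  0.0055] turn 0.0003
```

Below the block top with no contact force, so the stone is in the pocket. I'll seat it gently.

>>> {"api": "arm_command", "payload": {"moves": [[0,0,0.002,0],[0,0,0.002,0],[0,0,0.001,0],[0,0,0,0],[0,0,0,0]]}}

```text
time_s: 9.7
eef_pos: [0.4621, -0.1389, 0.0286]
tool_rot: [0.815, 0.58, -0.0, -0.0]
force: [-0.3, 0.3, -2.3]
opening: 0.0336
```

>>> {"api": "arm_command", "payload": {"moves": [[0,0,0.001,0],[0,0,0,0],[0,0,0,0]]}}

```text
time_s: 10.0
eef_pos: [0.4623, -0.1389, 0.0282]
tool_rot: [0.814, 0.58, 0.0, 0.0]
force: [-1.4, 1.1, 3.3]
opening: 0.0337
```

Force reversed to +3.3 N, so the stone is on the felt. I'll release it, lift, and pause to check.

>>> {"api": "arm_command", "payload": {"moves": [[0,0,0,0],[0,0,0,0],[0,0,0,0],[0,0,0,0],[0,0,-0.01,0],[0,0,-0.02,0],[0,0,-0.04,0],[0,0,-0.04,0],[0,0,0,0]], "hand": 0.055}}

```text
time_s: 10.9
eef_pos: [0.4663, -0.1402, 0.144]
tool_rot: [0.815, 0.58, 0.004, 0.005]
force: [0.8, -0.1, 0.5]
opening: 0.0552
```

Run:
```python
from h import *
to(.5458,.1203,.135,46.5)
S=cams.read_camera('side')[:,:,::-1];cv2.imwrite('pics/ds.png',S)
hole('side',S,335,160,382,200,.043)
```

```text
t 10.9 pos [ 0.4663 -0.1402  0.144 ] yaw 70.92 tilt 0.7 j6 1.61 F [ 0.8 -0.1  0.5] open 0.0552
delta tool [ 0.2722 -0.0101  0.009 ] turn 0.4262
side 60 [356.6 181.9] [ 462.  -113.7] [ 461.8 -117.1] [69.  63.9] 1.5
side 60 [357.4 175. ] [ 461.6 -140.2] [ 461.3 -139.9] [13.  14.7] 55.8
side 80 [356.7 181.7] [ 461.6 -114.5] [ 460.9 -119. ] [68.4 68.1] 79.6
side 80 [357.3 174.8] [ 461.8 -140.6] [ 462.1 -140.7] [14.5 17.3] 48.4
```

The round stone measures (461.8,-140.4) mm, about 1.5 mm from the nest centre. Next is the rectangular stone.

>>> {"api": "arm_command", "payload": {"moves": [[0.02,-0.001,0,0],[0.045,-0.0015,0,0],[0.045,-0.0015,0,0],[0.045,-0.0015,0,0],[0.045,-0.0015,0,0],[0.04,-0.0015,0,0],[0.02,-0.001,0,0],[0.012,-0.0006,0,0.14],[0,0,0,0.143],[0,0,0,0.143]]}}

```text
time_s: 11.95
eef_pos: [0.5405, 0.1221, 0.1363]
tool_rot: [0.92, 0.393, -0.001, -0.0]
force: [0.3, 0.6, 0.1]
opening: 0.0548
```

>>> {"api": "arm_command", "payload": {"moves": [[0,0,0.03,0],[0,0,0.03,0],[0,0,0.02,0],[0,0,0,0],[0,0,0,0]]}}

```text
time_s: 12.45
eef_pos: [0.5408, 0.1213, 0.0571]
tool_rot: [0.919, 0.395, -0.001, -0.0]
force: [0.7, 0.1, 0.9]
opening: 0.0547
```

Run:
```python
from h import *
to(.5458,.1203,.022,46.5)
```

```text
t 12.45 pos [0.5408 0.1213 0.0571] yaw 46.51 tilt 0.12 j6 2.55 F [0.7 0.1 0.9] open 0.0547
delta tool [0.0028 0.0044 0.0351] turn 0.0002
```

>>> {"api": "arm_command", "payload": {"moves": [[0.0028,0.0044,0,0],[0,0,0.015,0],[0,0,0.012,0],[0,0,0.008,0],[0,0,0,0],[0,0,0,0],[0,0,0,0]]}}

```text
time_s: 13.15
eef_pos: [0.547, 0.1206, 0.0232]
tool_rot: [0.919, 0.395, 0.0, 0.0]
force: [0.8, -0.2, 0.3]
opening: 0.055
```

Run:
```python
from h import *
to(.5458,.1203,.0175,46.5)
```

```text
t 13.15 pos [0.547  0.1206 0.0232] yaw 46.51 tilt 0.06 j6 2.55 F [ 0.8 -0.2  0.3] open 0.055
delta tool [-0.001  -0.0007  0.0057] turn 0.0002
```

>>> {"api": "arm_command", "payload": {"moves": [[-0.001,-0.0007,0.003,0],[0,0,0.003,0],[0,0,0,0],[0,0,0,0]]}}

```text
time_s: 13.55
eef_pos: [0.5452, 0.1202, 0.0165]
tool_rot: [0.919, 0.395, -0.0, -0.0]
force: [0.4, -0.4, 0.5]
opening: 0.055
```

>>> {"api": "arm_command", "payload": {"moves": [[0,0,0,0],[0,0,0,0],[0,0,0,0],[0,0,0,0],[0,0,0,0],[0,0,0,0],[0,0,0,0]], "hand": 0.015, "grip_force": 60}}

```text
time_s: 14.25
eef_pos: [0.5457, 0.1204, 0.0171]
tool_rot: [0.919, 0.395, 0.0, -0.0]
force: [-0.7, 0.2, 5.5]
opening: 0.0285
```

Run:
```python
from h import *
to(.5458,.1203,.0175,46.5)
hole('side',cams.read_camera('side')[:,:,::-1],290,235,340,277,.032)
```

```text
t 14.25 pos [0.5457 0.1204 0.0171] yaw 46.52 tilt 0.05 j6 2.55 F [-0.7  0.2  5.5] open 0.0285
delta tool [ 0.      0.0001 -0.0004] turn 0.0003
```

Gripped (28.5 mm opening, reading about 1.5 mm low as before). Lift and carry.

>>> {"api": "arm_command", "payload": {"moves": [[0,0,-0.003,0],[0,0,-0.005,0],[0,0,-0.015,0],[0,0,-0.03,0],[0,0,-0.04,0],[0,0,-0.03,0],[-0.012,0.0082,0,0],[-0.025,0.0171,0,0],[-0.034,0.0232,0,0],[-0.034,0.0232,0,0]]}}

```text
time_s: 15.3
eef_pos: [0.5232, -0.0069, 0.1377]
tool_rot: [0.919, 0.395, -0.002, -0.0]
force: [0.7, -0.7, -1.9]
opening: 0.0284
```

>>> {"api": "arm_command", "payload": {"moves": [[-0.034,0.0232,0,0],[-0.034,0.0232,0,0],[-0.034,0.0232,0,0],[-0.034,0.0232,0,0],[-0.025,0.0171,0,0],[-0.012,0.0082,0,0.08],[-0.006,0.0041,0,0.13],[0,0,0,0.13],[0,0,0,0.1],[0,0,0,0.034]]}}

```text
time_s: 16.3
eef_pos: [0.488, -0.2195, 0.1374]
tool_rot: [0.986, 0.166, -0.002, -0.001]
force: [0.6, 0.2, -2.4]
opening: 0.0284
```

Run:
```python
from h import *
to(.491,-.2195,.057,19.4)
```

```text
t 16.3 pos [ 0.488  -0.2195  0.1374] yaw 19.15 tilt 0.24 j6 2.39 F [ 0.6  0.2 -2.4] open 0.0284
delta tool [0.0031 0.0012 0.0804] turn -0.0044
```

>>> {"api": "arm_command", "payload": {"moves": [[0.0025,0.001,0.01,-0.004],[0,0,0.03,0],[0,0,0.03,0],[0,0,0.01,0],[0,0,0,0],[0,0,0,0],[0,0,0,0]]}}

```text
time_s: 17.0
eef_pos: [0.4939, -0.2199, 0.061]
tool_rot: [0.985, 0.17, 0.001, 0.001]
force: [0.6, -0.6, -2.3]
opening: 0.0286
```

Run:
```python
from h import *
to(.491,-.2195,.029,19.4)
S=cams.read_camera('side')[:,:,::-1];cv2.imwrite('pics/es.png',S)
z=readout.observe()['eef_pos'][2]+.015
hole('side',S,320,135,378,172,z)
cv2.imwrite('pics/e.png',cv2.resize(S[110:210,290:430],None,fx=5,fy=5,interpolation=cv2.INTER_CUBIC))
```

```text
t 17.0 pos [ 0.4939 -0.2199  0.061 ] yaw 19.59 tilt 0.16 j6 2.38 F [ 0.6 -0.6 -2.3] open 0.0286
delta tool [-0.0027 -0.0014  0.032 ] turn 0.0034
```

View pics/e.png

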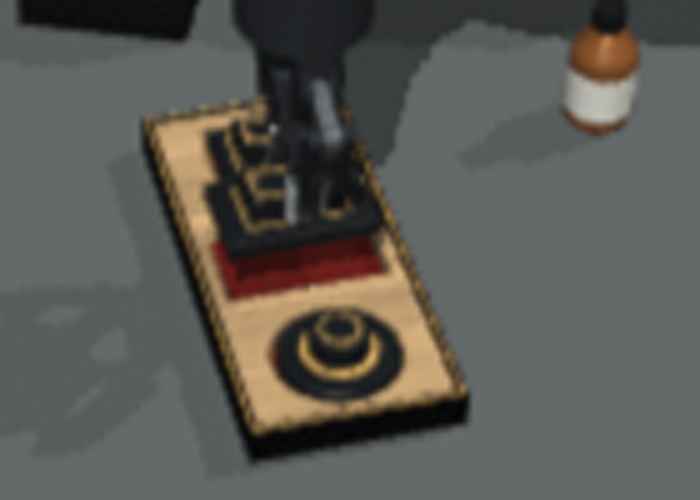

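The side view shows the rectangular stone held level over its pocket and the round stone flat in its nest. The ring is hidden by the fingers, so I'll check the slab's near-face corners (crop about (225,250) and (383,230)) against the prediction.

Run:
```python
from h import *
p=np.array([.4939,-.2199]);a=np.radians(19.6);b=.061-.017
c=np.array([np.cos(a),np.sin(a)]);d=np.array([-c[1],c[0]])
for z in(.005,.016):
    P=[[*(p+sx*.045*c+.028*d),b+z] for sx in(1,-1)]
    print(z,((proj('side',P)-[290,110]+.5)*5-.5).round(1))
im=cv2.imread('pics/es.png')
g=cv2.cvtColor(im,cv2.COLOR_BGR2GRAY)
print(g[150:166:1,330:372:1][:,::1][6:10])
```

```text
0.005 [[226.7 262.8]
 [382.  236. ]]
0.016 [[226.7 248.4]
 [382.9 221.5]]
[[165 146 135  79  33  30  29  30  33  56  63  61  47  36  32  34  37  34
   35  37  35  34  34  33  30  29  28  27  25  24  23  23  24  22  34  48
   79  78  66  81  98 103]
 [154 148 133  80  34  28  30  31  31  33  35  36  35  34  35  31  33  31
   31  31  30  27  27  25  21  22  22  24  23  26  26  25  26  27  49  65
   91 123  75  83  86  99]
 [145 137 106  65  32  30  32  36  38  33  32  33  30  29  30  27  27  26
   24  22  22  23  23  25  26  27  29  31  30  31  31  27  26  28  45  64
   97 145 102  70  85  99]
 [134 124  83  53  38  29  30  32  32  29  28  27  24  22  22  20  22  22
   22  24  28  30  30  31  32  32  33  32  32  33  33  29  25  27  39  62
  122 159 147  85 105  94]]
```

The corners agree within 1–2 mm, and the chamfer covers that. I'll correct and lower.

>>> {"api": "arm_command", "payload": {"moves": [[-0.003,-0.001,0,0.003],[0,0,0.006,0],[0,0,0.006,0],[0,0,0.005,0],[0,0,0.004,0],[0,0,0,0],[0,0,0,0]]}}

```text
time_s: 17.75
eef_pos: [0.4895, -0.2193, 0.0384]
tool_rot: [0.986, 0.169, -0.0, -0.0]
force: [1.0, -0.2, -2.3]
opening: 0.0284
```

Run:
```python
from h import *
to(.491,-.2195,.029,19.4)
```

```text
t 17.75 pos [ 0.4895 -0.2193  0.0384] yaw 19.41 tilt 0.03 j6 2.38 F [ 1.  -0.2 -2.3] open 0.0284
delta tool [0.0014 0.0007 0.0094] turn 0.0003
```

>>> {"api": "arm_command", "payload": {"moves": [[0.001,0.0005,0.002,0],[0,0,0.002,0],[0,0,0.002,0],[0,0,0.002,0],[0,0,0.001,0],[0,0,0,0],[0,0,0,0]]}}

```text
time_s: 18.45
eef_pos: [0.4906, -0.2195, 0.0296]
tool_rot: [0.986, 0.169, -0.0, -0.0]
force: [0.5, 0.3, -1.8]
opening: 0.0284
```

>>> {"api": "arm_command", "payload": {"moves": [[0,0,0.001,0],[0,0,0,0],[0,0,0,0]]}}

```text
time_s: 18.75
eef_pos: [0.4907, -0.2195, 0.0287]
tool_rot: [0.986, 0.169, 0.0, -0.0]
force: [-0.3, -0.8, -2.1]
opening: 0.0288
```

>>> {"api": "arm_command", "payload": {"moves": [[0,0,0.001,0],[0,0,0,0],[0,0,0,0]]}}

```text
time_s: 19.05
eef_pos: [0.4908, -0.2196, 0.0281]
tool_rot: [0.986, 0.169, 0.0, 0.0]
force: [-1.0, 0.1, 2.9]
opening: 0.0284
```

On the felt at the expected height (28.1 mm, +2.9 N). I'll release, lift, and clear the top camera's view.

>>> {"api": "arm_command", "payload": {"moves": [[0,0,0,0],[0,0,0,0],[0,0,0,0],[0,0,0,0],[0,0,-0.01,0],[0,0,-0.02,0],[0,0,-0.04,0],[0,0,-0.04,0],[0,0,-0.04,0],[0,0,-0.02,0]], "hand": 0.055}}

```text
time_s: 20.05
eef_pos: [0.4923, -0.2202, 0.2027]
tool_rot: [0.986, 0.169, 0.003, 0.002]
force: [0.1, -0.7, 0.5]
opening: 0.0548
```

>>> {"api": "arm_command", "payload": {"moves": [[-0.04,0.02,0,0],[-0.04,0.03,0,0],[-0.04,0.03,0,0],[-0.04,0.03,0,0],[-0.04,0.03,0,0],[-0.04,0.03,0,0],[-0.01,0.04,0,0],[0,0.04,0,0],[0,0,0,0],[0,0,0,0]]}}

```text
time_s: 21.05
eef_pos: [0.3376, -0.5386, 0.1968]
tool_rot: [0.986, 0.168, -0.0, -0.001]
force: [0.1, 1.7, -0.9]
opening: 0.0551
```

Run:
```python
from h import *
to(.166,-.471,.23,19.4)
T=cams.read_camera('top')[:,:,::-1];S=cams.read_camera('side')[:,:,::-1]
for W in((352,195,378,222),(380,185,408,215),(410,175,434,205)): hole('top',T,*W,.043)
for W in((345,167,370,182),(330,140,374,169)): hole('side',S,*W,.043)
cv2.imwrite('pics/f.png',cv2.resize(np.hstack([T[150:250,320:460],S[115:215,290:400]]),None,fx=3.2,fy=3.2,interpolation=cv2.INTER_CUBIC))
```

```text
t 21.05 pos [ 0.3376 -0.5386  0.1968] yaw 19.36 tilt 0.11 j6 1.79 F [ 0.1  1.7 -0.9] open 0.0551
delta tool [-0.1395 -0.1207 -0.0329] turn -0.0007
top 60 [361.3 212.7] [ 454.6 -135.2] [ 457.6 -136.6] [31.9 25.7] 72.9
top 60 [362.4 210. ] [ 461.7 -138.1] [ 461.4 -138.2] [16.  14.6] 0.4
top 80 [361.4 212.2] [ 455.9 -135.5] [ 459.2 -136.4] [32.1 28.2] 63.8
top 80 [362.4 210. ] [ 461.8 -138. ] [ 462.  -137.7] [15.7 15.9] 45.9
top 60 [393.4 199.4] [ 491.9 -220.4] [ 491.9 -220.3] [41.  15.1] 20.3
top 80 [393.3 199.3] [ 492.  -220.3] [ 492.  -220.1] [41.5 15.7] 20.3
top 60 [423.  189.4] [ 520.3 -299.6] [ 520.2 -299.2] [12.6 12.8] 20.3
top 80 [423.  189.4] [ 520.3 -299.6] [ 520.3 -299.2] [13.1 13.4] 19.5
side 60 [357.4 175. ] [ 461.6 -140.1] [ 461.2 -139.8] [13.  14.6] 59.4
side 80 [357.3 174.9] [ 461.8 -140.4] [ 461.8 -140.4] [14.6 16.5] 54.3
side 60 [348.8 154. ] [ 491.3 -221.9] [ 491.4 -221.8] [39.6 12.5] 20.6
side 80 [348.8 154. ] [ 491.3 -222.1] [ 491.6 -222.2] [40.7 14.5] 21.2
```

View pics/f.png

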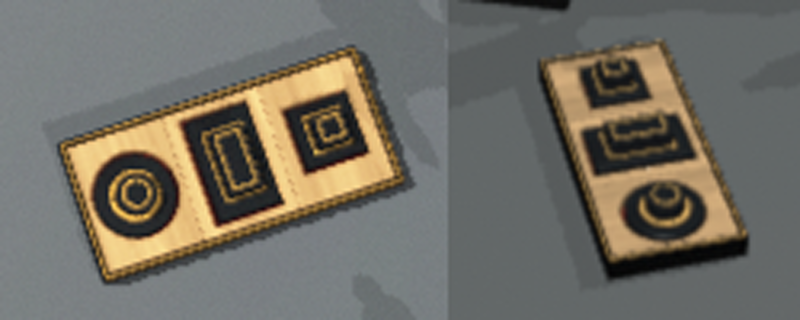

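Both stones lie flat and home in their nests. The measured offsets are about 1–2 mm, the rectangular stone's yaw is within 1–2°, and the square stone is unmoved within measurement. Handing in.

```bash
python3 -c "
from bench import ticket
print(ticket.close_job())"
```

```text
the job is handed in; nothing more can be done
None
```

The round and rectangular stones are both in their matching nests, and I handed the job in at about 21 s. I picked each one up by its boss and lowered it until the wrist force reversed at about 3 N. I then released it and moved the arm clear.

**Final positions:**

| Item | Top camera (mm) | Side camera (mm) | Nest estimate (mm) |
|---|---|---|---|
| Round stone | (461.7, -138.1) | (461.7, -140.3) | (462.8, -139.3) |
| Rectangular stone | (492.0, -220.4) | (491.3, -222.0) | (491.0, -219.5) |

- **Angle:** the rectangular stone's yaw reads about 20.3–21.2°, against 19.4° for the pocket.
- **Seating:** both stones look flat in the last picture. At set-down the tool had come to the height expected for a stone on the felt, within about 1 mm.
- **Square stone:** it looks unmoved. I assumed a lower height for it in the first measurement, and that accounts for the 2 mm change in its reading.

**Doubts:**
- The two cameras differ by about 2 mm in y, which is within their calibration.
- While I held the rectangular stone over its pocket, the fingers hid its gilt line, so I could only check its slab corners there, good to 1–2 mm.
- The finger opening read about 2 mm under the boss width on both grasps, which did no harm.
- I did not measure the bystander objects again at the end; no unexpected contact forces showed in the readings between moves.

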